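# Hang the sherd carrier on the viewing rail and slide it behind the magnifier

### The arm

A 6-joint arm with a two-finger parallel gripper is mounted at the origin on the work surface. World frame = base frame: x ahead of the robot, y to its left, z up, the work surface at z = 0. Lengths are in m, angles in rad, forces in N, time in s.
With the tool pointing down it reaches from about 0.325 to 0.9 m from the base axis. Payload 6.1 kg.
Tool frame: the origin (TCP) lies between the finger pads; the fingertips stand 17 mm ahead of it and the grasp point (between the pads) lies 2 mm behind it; z points along the fingers, y is the line along which they close (so a half turn about z gives the same grasp; the last joint's range is limited). The gripper opens to 87 mm and grips with 3 to 60 N. Pads are 19 mm wide; open, the fingers measure 117 mm over their backs; the gripper's body (75 mm by 190 mm) begins 51 mm behind the grasp point.
Start: joints at [0.996, 0.22, 1.526, -0, 1.395, -0.126], TCP at [0.271, 0.563, 0.24] pointing down, gripper open.
Joint ranges: [-2.98, 2.98], [-0.91, 2.08], [0.09, 2.57], [-1.24, 4.39], [0.2, 2.65], [-2.68, 2.68]. Speed limits (rad/s): [2.57, 2.57, 3.01, 3.14, 3.14, 3.14].

### API

Orientations are given as a rotation vector (axis times angle).
In Python, from station import telemetry, eyes, order gives the robot as it stands.
- The arm moves only by the tool step_arm, never from a script. Its argument "motion" is a list of rows, each an object with "offset": the shift along the tool's x, y, z in units of 25 mm (1.0 is 25 mm), a list of three; "roll": the turn about the tool's z in units of 4 degrees (1.0 is 4 degrees); "gripper": the closure, from -1 (fully open) to 1 (shut). A call has 1 to 12 rows; each row shifts and turns the commanded pose from where the row before left it, along the tool's axes as they then stand; what a row does not reach is not made up. A row lasts 1/12 s, in which the tool goes at most 41.7 mm and 7.16 degrees, less where a joint would pass 70% of its speed; a pose out of reach is approached as far as the arm can. A call with a number of a shift or a turn outside -1 to 1 is refused whole. A call with a gripper value outside its range is refused whole. The fingers move at their own pace and stop on an object; "force" is the grip in N (left out, the last holds). Time passes only in rows, so rows that do not move let the fingers close. It gives the time, the measured TCP pose, the force, the opening and the grip force at its end, in the units of the state.
- telemetry.observe(): the state, without advancing time (a new reading comes with each control period).
- eyes.grab_frame(name): name is "side" or "top"; returns a dict with "color" (480x640x3 uint8, blue, green, red), "fx", "fy", "cx", "cy" (pixels), "view" (4x4, takes a point from world to camera coordinates). Camera axes: x right, y down, z forward; pixel columns grow to the right and rows downward; lengths in m; the calibration is good to about 2 mm. A picture is of the moment at which its call begins. There is no depth.
- order.sign_off(): hands the job in; it is judged then, once.
Trained networks look in a picture, given as the dict that the camera call returned (one of the last four; its "shot" number tells which), for a name from the list of things; names that differ only in an ending like _2 or _b are one class to them, and where a whole thing is asked for, a point or a joint stands for the part that bears it (a point fixed in the world has none). Each returns a list of dicts, best first, with "confidence" (0 to 1); they miss things now and then, are a little off and sometimes report something else, mostly with a low value. They report only what shows in the picture. A call takes as long as a camera call. They do not tell look-alikes from the thing itself.
- eyes.find_in(name, picture): "location" ([row, column] in pixels, amid what is visible of it).
- eyes.outline_of(name, picture): "region" (480x640 bool, what is visible of it) and "location" ([row, column] in pixels, amid what is visible of it).
- eyes.tip_of(name, picture): "location" ([row, column] in pixels: a listed point, or the origin of a listed thing).
The state is a dict: "time": time; "joint_pos": joint angles; "dq": joint speeds; "effort": joint torques, N m; "position": TCP position; "orientation": TCP orientation; "ft_force": force on the tool from outside, world axes, zero at the start; "torque": the same for the moment, N m; "grip_width": opening from 0.0 (shut) to 1.0 (fully open); "finger_force": force on a finger pad.
Only numpy, scipy, OpenCV 4.12 (cv2) and the standard library are available. Lean on these libraries where they do the work, as an engineer would, in place of code of your own. Each camera call takes 0.05 s, during which the arm holds its last target. There are 200 camera calls.

### The job

Lift the sherd carrier up and off the peg stand and hook it gently over the viewing rail, with the painted sherd facing the magnifier, at least 8 cm along the rail to one side of the magnifier's centre. Then, without unhooking it, slide it along the rail until the sherd is centred behind the lens (within a centimetre), and leave it hanging still and straight. Do not set the carrier down on the table or bump it into the magnifier, and leave the loose sherds and the hand glass where they lie.

Things in the scene. Friction and masses are not known exactly. Their poses are not given: they have to be found in the camera images.
- carrier: Rigid hanger, 0.15-0.31 kg, hanging on the peg at start. Origin: on the axis of the bar it hangs on; z up. Bent steel strip hook 34 mm wide (y): top plate (underside at z +6 mm), inner faces at x -8.5 (spine) and +8.5 mm (lip). Spine runs down at -x to z -66 mm, joining a grey plate 84 mm wide (y), z -66 to -138 mm, which bears a painted sherd on its +x face.
- grip (a point): Middle of the pinch on the wooden grip block on top of the carrier's hook, 38 mm above the carrier's origin. Block 24 x 24 mm (x, y), from 10 to 58 mm above the origin. Axes as the carrier.
- lip_tip (a point): Lower end of the hook's short lip, at x +18.5, z -31.5 mm from the carrier's origin; the lip flares outward below z -18 mm. Between it and the plate (z -62 mm) the hook is open to +x: there a bar enters, passing under the lip, then the carrier is lowered 47 mm onto it. To unhook: lift the carrier 47 mm, then draw it to its -x.
- sherd_face (a point): Centre of the sherd's painted outer face on the carrier: 12 mm to +x and 102 mm below the carrier's origin. Axes as the carrier; the face looks to +x.
- rail_mid (a point): Middle of the viewing rail's axis: fixed horizontal steel bar along its y, 12 mm diameter, 185 mm above the table, 380 mm between two 16 mm posts no higher than the bar (the carrier's centre fits within 140 mm of the middle). z up; +x is the side on which the magnifier stands (away from the robot).
- lens (a point): Centre of the magnifier's round lens, 85 mm above the table; the lens stands upright in a black ring 98 mm across, on a fixed round foot, its plane 90 mm from the rail on the rail's +x side. Axes parallel to the rail's: its y runs along the rail.
- peg_mid (a point): Middle of the usable part of the peg on the stand: fixed horizontal dark steel bar along its y, 12 mm diameter, axis 185 mm above the table; its post (18 mm) is at y = -80 mm and rises to 191 mm above the table, the free end at y = +50 mm turns up 14 mm. z up.
- magnifier: The fixed magnifier on its foot (80 mm disc); origin under the foot's centre on the table, axes as the lens. The mark to which the carrier is slid.
- rail: The fixed viewing rail with its two posts and low feet; origin on the table straight under the rail's middle, axes as rail_mid.
- sherd_a: Loose sherd lying flat, about 70 x 85 x 10 mm, near the robot; origin at its underside. Leave alone.
- sherd_b: Loose sherd lying flat, about 62 x 70 x 10 mm, near the robot; origin at its underside. Leave alone.
- reading_glass: Loose black hand magnifying glass lying flat, 175 mm long along its x, ring centre at x = +40 mm, handle to -x, 12 mm thick. Leave alone.
Things that resemble listed ones, but are neither listed nor needed, are in the scene too. There is more than one size of the carrier; the one meant has the size given above.

How it is judged:
By the outcome, as a careful person would: the job done as asked, in the order asked, and still so for the second after the job is handed in, with the robot touching nothing.
It also fails if it takes over 51 s, if anything falls off the work surface, if the arm or the gripper's body presses on something with over 40 N, if the wrist force passes 120 N, or if a joint passes its speed limit or range.

## Working session

There is one attempt and no reset: what is moved stays moved. The work goes in short steps, Python scripts to look and compute and a tool call to move; the robot and the scene stay as the last step left them, time stands still between calls to the robot, and variables do not carry over. Pictures are saved under pics/ and viewed, at most 10 in all, crops included, and the job is handed in when it is done.

Besides the shell and the picture viewer there is one more tool, called after ">>>" as name([rows], argument=value, ...), one row to a line, values as JSON. step_arm: Moves the arm, as the interface text tells. Shifts and turns lie within -1 to 1; 1 stands for 25 mm of shift or 4 degrees of turn. Its arguments: {"type":"object","properties":{"motion":{"type":"array"},"force":{"type":"number"}},"required":["motion"]}

```bash
mkdir -p pics; cat > h.py <<'E'
import numpy as np, cv2, pickle
from station import telemetry, eyes, order
def ray(p,px):
    V=np.array(p["view"]);R=V[:3,:3];t=V[:3,3]
    d=R.T@np.array([(px[1]-p["cx"])/p["fx"],(px[0]-p["cy"])/p["fy"],1.]);return -R.T@t,d/np.linalg.norm(d)
def tri(p,a,q,b):
    o1,d1=ray(p,a);o2,d2=ray(q,b)
    s=np.linalg.lstsq(np.c_[d1,-d2],o2-o1,rcond=None)[0]
    u,v=o1+s[0]*d1,o2+s[1]*d2;return (u+v)/2,np.linalg.norm(u-v)
def atz(p,px,z):
    o,d=ray(p,px);return o+d*(z-o[2])/d[2]
def proj(p,X):
    c=(np.array(p["view"])@np.r_[X,1])[:3];return [p["fy"]*c[1]/c[2]+p["cy"],p["fx"]*c[0]/c[2]+p["cx"]]
E
python3 - <<'E'
from h import *
s=eyes.grab_frame("side");t=eyes.grab_frame("top")
pickle.dump((s,t),open("f0.pkl","wb"))
cv2.imwrite("pics/s0.png",s["color"]);cv2.imwrite("pics/t0.png",t["color"])
for n in ["grip","lip_tip","sherd_face","rail_mid","lens","peg_mid","carrier","magnifier","rail","sherd_a","reading_glass"]:
    for c,p in(("s",s),("t",t)):
        print(n,c,[(np.round(d["location"]).tolist(),round(d["confidence"],2)) for d in eyes.tip_of(n,p)[:5]])
for p in(s,t): print(ray(p,(240,320)))
print(telemetry.observe())
E
```

```text
grip s [([312.0, 490.0], 0.83)]
grip t [([251.0, 380.0], 0.78), ([323.0, 486.0], 0.66), ([325.0, 382.0], 0.45)]
lip_tip s [([298.0, 457.0], 0.71), ([420.0, 371.0], 0.63), ([354.0, 280.0], 0.63), ([253.0, 347.0], 0.56)]
lip_tip t [([307.0, 468.0], 0.95), ([249.0, 379.0], 0.82), ([326.0, 381.0], 0.74), ([172.0, 410.0], 0.63), ([252.0, 382.0], 0.41)]
sherd_face s [([396.0, 375.0], 0.98), ([281.0, 344.0], 0.92), ([271.0, 423.0], 0.65)]
sherd_face t [([174.0, 372.0], 0.78), ([297.0, 456.0], 0.68), ([260.0, 370.0], 0.6)]
rail_mid s [([178.0, 251.0], 0.77)]
rail_mid t [([258.0, 219.0], 0.86)]
lens s [([206.0, 287.0], 0.96)]
lens t [([228.0, 235.0], 0.9)]
peg_mid s [([243.0, 344.0], 0.71), ([355.0, 281.0], 0.7)]
peg_mid t [([258.0, 387.0], 0.62), ([262.0, 375.0], 0.3)]
carrier s [([244.0, 341.0], 0.98), ([428.0, 368.0], 0.87), ([298.0, 471.0], 0.77)]
carrier t [([319.0, 478.0], 0.96), ([257.0, 378.0], 0.69), ([167.0, 431.0], 0.6)]
magnifier s [([231.0, 286.0], 0.86)]
magnifier t [([234.0, 243.0], 0.68)]
rail s [([240.0, 254.0], 0.55)]
rail t [([265.0, 235.0], 0.97)]
sherd_a s [([358.0, 281.0
[... 417 characters left out ...]
943872, -0.98519026]))
{'time': 1.2, 'joint_pos': array([ 9.95896400e-01,  2.20376952e-01,  1.52653968e+00,  1.37116884e-07,
        1.39474525e+00, -1.26101653e-01]), 'dq': array([-0.00182837,  0.00138041,  0.0009538 , -0.00031327, -0.00073149,
       -0.00031087]), 'effort': array([-1.08853010e-05, -4.94576418e+01, -3.87701011e+01,  7.00858911e-02,
        4.70537692e-02,  8.80422988e-06]), 'position': array([0.27115994, 0.56307068, 0.2395309 ]), 'orientation': array([-6.99063813e-01, -3.06280329e+00,  1.02067103e-04]), 'ft_force': array([ 0.0439188 , -0.10992155, -0.18620978]), 'torque': array([ 0.00411549, -0.00049044,  0.03289604]), 'finger_force': 0.0, 'grip_width': 1.0000860598870398}
```

View pics/s0.png

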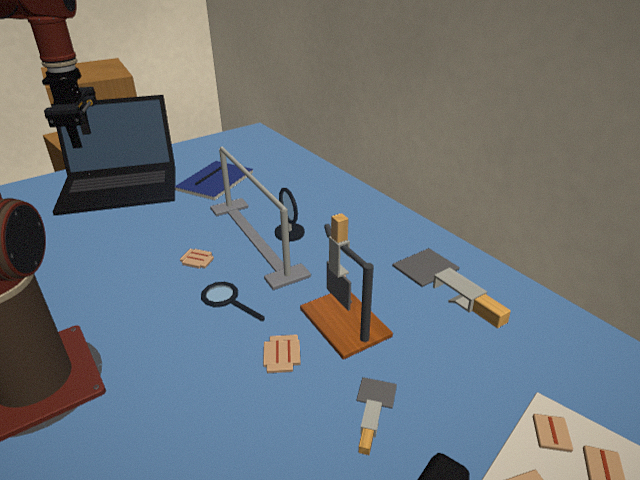

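View pics/t0.png

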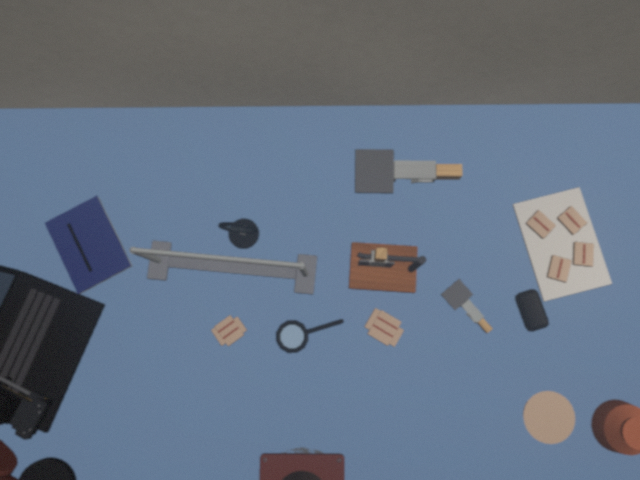

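The carrier candidates are:
- **On the peg:** side (340,245), top (380,255).
- **Large one lying flat:** side (465,290), top (410,170).
- **Small one lying flat:** side (370,410), top (468,305).

Only the first one hangs on the peg, so it fits the description. I'll check it in an enlarged crop.

```bash
python3 - <<'E'
from h import *
s,t=pickle.load(open("f0.pkl","rb"))
a=cv2.resize(s["color"][195:365,290:400],None,fx=3.5,fy=3.5,interpolation=3)
b=cv2.resize(t["color"][235:300,340:430],None,fx=4.4,fy=4.4,interpolation=3)
im=np.zeros((600,790,3),np.uint8);im[:a.shape[0],:a.shape[1]]=a[:600];im[:b.shape[0],390:390+b.shape[1]]=b
c=cv2.resize(t["color"][210:290,125:325],None,fx=1.98,fy=1.98,interpolation=3);im[300:300+c.shape[0],390:390+c.shape[1]]=c
cv2.imwrite("pics/c0.png",im)
g=lambda n,A,B:print(n,*[np.round(x,4) for x in tri(s,A,t,B)])
g("rail_mid",(178,251),(258,219));g("lens",(206,287),(228,235));g("origin",(244,341),(257,378))
g("magn",(231,286),(234,243));g("rail",(240,254),(265,235))
g("railL",(149.5,222),(251,134));g("railR",(209,284),(265.5,304))
for n in["grip","peg_mid","rail_mid","lens","magnifier"]:
  for c_,p in(("s",s),("t",t)): 
    s2=eyes.grab_frame("side" if c_=="s" else "top"); print(n,c_,[(np.round(d["location"],1).tolist(),round(d["confidence"],2)) for d in eyes.outline_of(n,s2)[:3]],[(np.round(d["location"],1).tolist(),round(d["confidence"],2)) for d in eyes.tip_of(n,s2)[:3]])
E
```

```text
rail_mid [0.5614 0.1773 0.1792] 0.0021
lens [0.6491 0.1628 0.0794] 0.0016
origin [ 0.5637 -0.1789  0.1804] 0.0039
magn [0.6434 0.1572 0.0087] 0.0065
rail [0.5611 0.1783 0.001 ] 0.0119
railL [0.5769 0.3688 0.1833] 0.0016
railR [ 0.5412 -0.0132  0.1887] 0.0021
grip s [([280.2, 453.0], 0.85), ([403.1, 368.5], 0.79), ([265.0, 339.1], 0.57)] [([227.7, 341.2], 0.85), ([443.1, 365.1], 0.81), ([311.6, 492.9], 0.57)]
grip t [([255.5, 380.4], 0.97), ([297.4, 466.2], 0.72), ([169.2, 388.3], 0.6)] [([320.2, 489.0], 0.89), ([167.4, 449.7], 0.75), ([252.9, 380.1], 0.66)]
peg_mid s [([318.9, 351.8], 0.78)] [([245.1, 347.3], 0.57), ([207.2, 287.2], 0.25)]
peg_mid t [] [([258.3, 387.1], 0.83)]
rail_mid s [([234.9, 260.5], 0.79)] [([174.5, 249.5], 0.63)]
rail_mid t [([267.0, 229.5], 0.61), ([332.6, 295.2], 0.53)] [([258.7, 217.9], 0.93), ([327.5, 379.9], 0.64)]
lens s [([218.8, 288.8], 0.57)] [([206.2, 284.8], 0.89)]
lens t [([231.5, 239.1], 0.77)] [([228.5, 234.3], 0.95)]
magnifier s [([211.9, 287.8], 0.96), ([297.7, 225.4], 0.69), ([263.4, 337.8], 0.64)] [([228.8, 287.4], 0.57)]
magnifier t [([231.1, 239.8], 0.85)] [([231.0, 241.2], 0.76)]
```

View pics/c0.png

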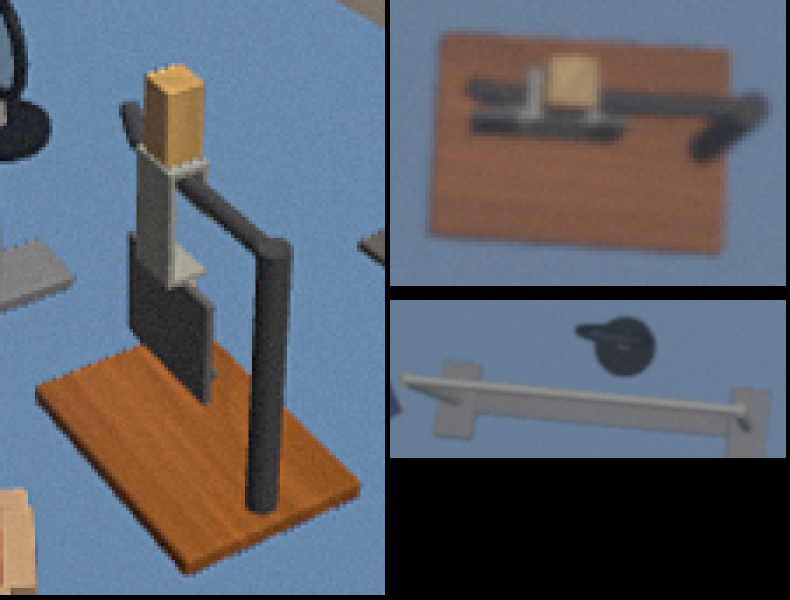

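```bash
python3 - <<'E'
from h import *
s,t=pickle.load(open("f0.pkl","rb"))
print("blocktop",tri(s,(216.7,339.7),t,(253.2,381.2)))
pl,pr=atz(t,(255.8,360),.185),atz(t,(258.7,414),.185)
print("peg",pl,pr,np.degrees(np.arctan2(-(pl-pr)[0],(pl-pr)[1])))
# rail axis fit in top view: bright thin bar
g=cv2.cvtColor(t["color"],cv2.COLOR_BGR2HSV).astype(int)
P=[]
for c in range(150,295,5):
    pred=251+ (c-134)*14.5/170
    r=np.arange(int(pred)-5,int(pred)+6); w=np.clip(t["color"][r,c].astype(int).min(1)-115,0,None)
    if w.sum()>0:P.append(atz(t,((w*r).sum()/w.sum(),c),.185))
P=np.array(P);k=np.polyfit(P[:,1],P[:,0],1);print("rail x=%.4f*y+%.4f"%tuple(k),np.degrees(np.arctan(k[0])),"res",np.std(P[:,0]-np.polyval(k,P[:,1])))
for c,(r0,r1,a,b) in zip((s,t),((180,245,265,310),(215,250,215,265))):
    m=(c["color"][r0:r1,a:b].max(2)<60);ys,xs=np.nonzero(m);print("dark",ys.min()+r0,ys.max()+r0,xs.min()+a,xs.max()+a)
m=(t["color"][240:268,370:392]);mm=((m[:,:,2].astype(int)-m[:,:,0]>60)&(m[:,:,2]>150)).astype(np.uint8)
ct=max(cv2.findContours(mm,0,2)[0],key=cv2.contourArea);print("block",cv2.minAreaRect(ct),cv2.boundingRect(ct),mm.sum())
for X in ([.56,.178,.185],): print(proj(t,X),proj(s,X))
for r,n in((((178+174.5)/2,250.2),"x"),):print(tri(s,r,t,(258.4,218.4)))
print(atz(t,(228.3,234.6),.085),atz(s,(206.1,286),.085))
E
```

```text
blocktop (array([ 0.56148393, -0.179659  ,  0.24249135]), np.float64(6.831857593847689e-05))
peg [ 0.56407563 -0.1376773   0.185     ] [ 0.55737692 -0.25691497  0.185     ] -3.215464005889778
rail x=0.0958*y+0.5453 5.470433616462944 res 0.00018429936630695964
dark 188 240 275 303
dark 221 246 220 256
block ((10.5, 11.5), (5.0, 5.0), 90.0) (8, 9, 6, 6) 25
[np.float64(257.8696479061708), np.float64(218.3189587171857)] [np.float64(175.9250060849426), np.float64(249.68917308602633)]
(array([0.5598649 , 0.17751628, 0.18423825]), np.float64(0.002100560223413101))
[0.64653162 0.16299834 0.085     ] [0.64254075 0.15497392 0.085     ]
```

The crop confirms it. The carrier on the peg has its spine on the robot side and its hook opening to +x. The block top measures z = 0.2425 against an expected 0.243, and the rail yaw is about -5.5°. Now moving.

>>> step_arm([
  {"offset": [0, 0, -0.4], "roll": -0.94, "gripper": -1},
  {"offset": [0, 0, -0.4], "roll": -0.94, "gripper": -1},
  {"offset": [0, 0, -0.4], "roll": -0.94, "gripper": -1},
  {"offset": [0, 0, -0.4], "roll": -0.94, "gripper": -1},
  {"offset": [0, 0, -0.4], "roll": -0.94, "gripper": -1},
  {"offset": [0, 0, -0.4], "roll": -0.93, "gripper": -1},
], force=25)

```text
time: 3.2
position: [0.2711, 0.5631, 0.3]
orientation: [-0.082, -3.14, 0.0]
ft_force: [0.3, -0.9, -0.2]
grip_width: 1.003
finger_force: 0.0
```

>>> step_arm([
  {"offset": [-0.45, -1, 0], "roll": 0, "gripper": -1},
  {"offset": [-0.45, -1, 0], "roll": 0, "gripper": -1},
  {"offset": [-0.45, -1, 0], "roll": 0, "gripper": -1},
  {"offset": [-0.45, -1, 0], "roll": 0, "gripper": -1},
  {"offset": [-0.45, -1, 0], "roll": 0, "gripper": -1},
  {"offset": [-0.45, -1, 0], "roll": 0, "gripper": -1},
  {"offset": [-0.45, -1, 0], "roll": 0, "gripper": -1},
  {"offset": [-0.45, -1, 0], "roll": 0, "gripper": -1},
  {"offset": [-0.45, -1, 0], "roll": 0, "gripper": -1},
  {"offset": [-0.45, -1, 0], "roll": 0, "gripper": -1},
  {"offset": [-0.45, -1, 0], "roll": 0, "gripper": -1},
  {"offset": [-0.45, -1, 0], "roll": 0, "gripper": -1},
])

```text
time: 4.2
position: [0.3895, 0.2548, 0.2998]
orientation: [0.087, 3.14, 0.0]
ft_force: [0.8, 0.6, 0.5]
grip_width: 0.994
finger_force: 0.0
```

>>> step_arm([
  {"offset": [-0.45, -1, 0], "roll": 0, "gripper": -1},
  {"offset": [-0.45, -1, 0], "roll": 0, "gripper": -1},
  {"offset": [-0.45, -1, 0], "roll": 0, "gripper": -1},
  {"offset": [-0.45, -1, 0], "roll": 0, "gripper": -1},
  {"offset": [-0.45, -1, 0], "roll": 0, "gripper": -1},
  {"offset": [-0.45, -1, 0], "roll": 0, "gripper": -1},
  {"offset": [-0.45, -1, 0], "roll": 0, "gripper": -1},
  {"offset": [-0.45, -1, 0], "roll": 0, "gripper": -1},
  {"offset": [-0.45, -1, 0], "roll": 0, "gripper": -1},
  {"offset": [-0.45, -1, 0], "roll": 0, "gripper": -1},
  {"offset": [-0.45, -1, 0], "roll": 0, "gripper": -1},
  {"offset": [-0.45, -1, 0], "roll": 0, "gripper": -1},
])

```text
time: 5.2
position: [0.5077, -0.0524, 0.2997]
orientation: [0.088, 3.14, -0.0]
ft_force: [0.0, 0.3, 0.3]
grip_width: 1.001
finger_force: 0.0
```

>>> step_arm([
  {"offset": [-0.41, -0.83, 0], "roll": 0, "gripper": -1},
  {"offset": [-0.41, -0.83, 0], "roll": 0, "gripper": -1},
  {"offset": [-0.41, -0.83, 0], "roll": 0, "gripper": -1},
  {"offset": [-0.41, -0.83, 0], "roll": 0, "gripper": -1},
  {"offset": [-0.41, -0.83, 0], "roll": 0, "gripper": -1},
  {"offset": [-0.4, -0.83, 0], "roll": 0, "gripper": -1},
  {"offset": [0, 0, 0.3], "roll": 0, "gripper": -1},
  {"offset": [0, 0, 0.3], "roll": 0, "gripper": -1},
  {"offset": [0, 0, 0], "roll": 0, "gripper": -1},
])

```text
time: 5.95
position: [0.5604, -0.1779, 0.282]
orientation: [-0.088, -3.137, -0.003]
ft_force: [-0.1, 0.2, 0.1]
grip_width: 0.997
finger_force: 0.0
```

```bash
python3 - <<'E'
from h import *
o=telemetry.observe();print(o["position"])
s=eyes.grab_frame("side");t=eyes.grab_frame("top")
a=cv2.resize(s["color"][170:270,285:405],None,fx=3.3,fy=3.3,interpolation=3)
b=cv2.resize(t["color"][205:305,325:445],None,fx=3.3,fy=3.3,interpolation=3)
cv2.imwrite("pics/c1.png",np.hstack([a,b]))
E
```

```text
[ 0.56042006 -0.17793836  0.28202033]
```

View pics/c1.png

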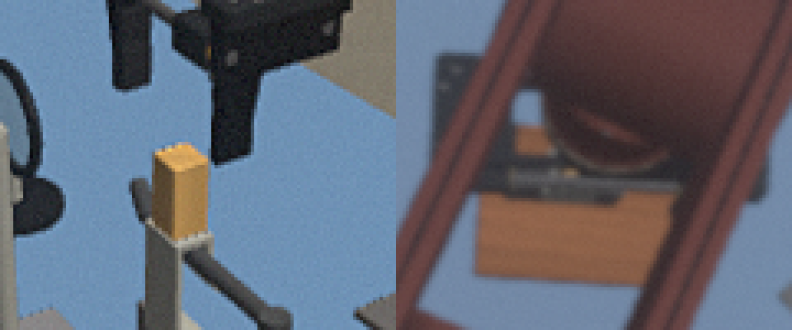

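The crop shows the fingers on either side of the block in y and in line with it. I'll descend and close.

>>> step_arm([
  {"offset": [-0.05, -0.08, 0.4], "roll": 0, "gripper": -1},
  {"offset": [0, 0, 0.4], "roll": 0, "gripper": -1},
  {"offset": [0, 0, 0.4], "roll": 0, "gripper": -1},
  {"offset": [0, 0, 0.4], "roll": 0, "gripper": -1},
  {"offset": [0, 0, 0.4], "roll": 0, "gripper": -1},
  {"offset": [0, 0, 0.4], "roll": 0, "gripper": -1},
  {"offset": [0, 0, 0], "roll": 0, "gripper": -1},
])

```text
time: 6.63
position: [0.5623, -0.1806, 0.2225]
orientation: [-0.088, -3.139, -0.001]
ft_force: [-0.2, 0.2, -0.0]
grip_width: 0.998
finger_force: 0.0
```

>>> step_arm([
  {"offset": [0, 0, 0], "roll": 0, "gripper": 1},
  {"offset": [0, 0, 0], "roll": 0, "gripper": 1},
  {"offset": [0, 0, 0], "roll": 0, "gripper": 1},
  {"offset": [0, 0, 0], "roll": 0, "gripper": 1},
  {"offset": [0, 0, 0], "roll": 0, "gripper": 1},
  {"offset": [0, 0, 0], "roll": 0, "gripper": 1},
  {"offset": [0, 0, 0], "roll": 0, "gripper": 1},
  {"offset": [0, 0, 0], "roll": 0, "gripper": 1},
  {"offset": [0, 0, 0], "roll": 0, "gripper": 1},
], force=30)

```text
time: 7.38
position: [0.5627, -0.1808, 0.2246]
orientation: [0.088, 3.14, -0.0]
ft_force: [-0.8, 0.1, 0.6]
grip_width: 0.404
finger_force: 0.0
```

>>> step_arm([
  {"offset": [0, 0, 0], "roll": 0, "gripper": 1},
  {"offset": [0, 0, 0], "roll": 0, "gripper": 1},
  {"offset": [0, 0, 0], "roll": 0, "gripper": 1},
  {"offset": [0, 0, 0], "roll": 0, "gripper": 1},
  {"offset": [0, 0, 0], "roll": 0, "gripper": 1},
  {"offset": [0, 0, 0], "roll": 0, "gripper": 1},
])

```text
time: 7.88
position: [0.5627, -0.1806, 0.2246]
orientation: [0.087, 3.14, 0.0]
ft_force: [-0.7, 2.0, 0.9]
grip_width: 0.273
finger_force: 30.0
```

>>> step_arm([
  {"offset": [0, 0, -0.2], "roll": 0, "gripper": 1},
  {"offset": [0, 0, -0.3], "roll": 0, "gripper": 1},
  {"offset": [0, 0, -0.3], "roll": 0, "gripper": 1},
  {"offset": [0, 0, -0.3], "roll": 0, "gripper": 1},
  {"offset": [0, 0, -0.3], "roll": 0, "gripper": 1},
  {"offset": [0, 0, -0.3], "roll": 0, "gripper": 1},
  {"offset": [0, 0, -0.18], "roll": 0, "gripper": 1},
  {"offset": [0, 0, 0], "roll": 0, "gripper": 1},
  {"offset": [0, 0, 0], "roll": 0, "gripper": 1},
])

```text
time: 8.63
position: [0.5628, -0.1809, 0.2719]
orientation: [0.087, 3.14, -0.0]
ft_force: [-0.6, 0.2, -2.7]
grip_width: 0.27
finger_force: 30.0
```

```bash
python3 - <<'E'
from h import *
o=telemetry.observe();print(o["position"],o["ft_force"],o["torque"])
s=eyes.grab_frame("side")
cv2.imwrite("pics/c2.png",cv2.resize(s["color"][150:330,250:430],None,fx=3.2,fy=3.2,interpolation=3))
E
```

```text
[ 0.56282289 -0.18085711  0.27192357] [-0.59653153  0.23472442 -2.74458083] [-0.00779985 -0.02676685 -0.04816521]
```

View pics/c2.png

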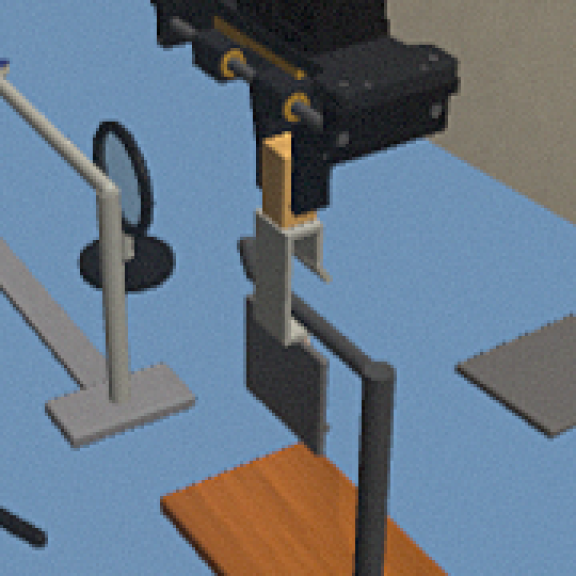

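The picture shows the lip clear above the peg, with the bar in the gap above the plate. I'll draw the carrier back, then travel to a point in front of the rail, right of the lens.

>>> step_arm([
  {"offset": [0.2, 0, 0], "roll": 0, "gripper": 1},
  {"offset": [0.4, 0, 0], "roll": 0, "gripper": 1},
  {"offset": [0.5, 0, 0], "roll": 0, "gripper": 1},
  {"offset": [0.5, 0, 0], "roll": 0, "gripper": 1},
  {"offset": [0.5, 0, 0], "roll": 0, "gripper": 1},
  {"offset": [0.4, 0, 0], "roll": 0, "gripper": 1},
  {"offset": [0.3, 0, 0], "roll": 0, "gripper": 1},
  {"offset": [0, 0, 0], "roll": 0, "gripper": 1},
])

```text
time: 9.35
position: [0.4915, -0.1768, 0.2714]
orientation: [-0.088, -3.14, -0.0]
ft_force: [-0.4, -0.1, -2.6]
grip_width: 0.276
finger_force: 30.0
```

>>> step_arm([
  {"offset": [0.03, 0.4, 0], "roll": 0, "gripper": 1},
  {"offset": [0.03, 0.8, 0], "roll": 0, "gripper": 1},
  {"offset": [0.04, 1, 0], "roll": 0, "gripper": 1},
  {"offset": [0.04, 1, 0], "roll": 0, "gripper": 1},
  {"offset": [0.04, 1, 0], "roll": 0, "gripper": 1},
  {"offset": [0.04, 1, 0], "roll": 0, "gripper": 1},
  {"offset": [0.04, 1, 0], "roll": 0, "gripper": 1},
  {"offset": [0.04, 1, 0], "roll": 0, "gripper": 1},
  {"offset": [0.04, 1, 0], "roll": 0, "gripper": 1},
  {"offset": [0.04, 1, 0], "roll": 0, "gripper": 1},
  {"offset": [0.04, 0.7, 0], "roll": 0, "gripper": 1},
  {"offset": [0, 0.3, 0], "roll": 0, "gripper": 1},
])

```text
time: 10.35
position: [0.4964, 0.0814, 0.2716]
orientation: [0.083, 3.14, 0.002]
ft_force: [1.1, -0.5, -3.0]
grip_width: 0.272
finger_force: 30.0
```

>>> step_arm([
  {"offset": [0, 0, 0], "roll": 0.28, "gripper": 1},
  {"offset": [0, 0, 0], "roll": 0.29, "gripper": 1},
  {"offset": [0, 0, 0], "roll": 0, "gripper": 1},
  {"offset": [0, 0, 0], "roll": 0, "gripper": 1},
  {"offset": [0, 0, 0], "roll": 0, "gripper": 1},
])

```text
time: 10.77
position: [0.4966, 0.0774, 0.2715]
orientation: [0.152, 3.138, -0.0]
ft_force: [0.3, 0.2, -3.1]
grip_width: 0.272
finger_force: 30.0
```

```bash
python3 - <<'E'
from h import *
o=telemetry.observe();print(o["position"],o["orientation"],o["ft_force"],o["torque"])
s=eyes.grab_frame("side");t=eyes.grab_frame("top");pickle.dump((s,t),open("f1.pkl","wb"))
a=cv2.resize(s["color"][110:290,180:340],None,fx=3.3,fy=3.3,interpolation=3)
b=cv2.resize(t["color"][200:300,190:320],None,fx=2,fy=2,interpolation=3)
im=np.zeros((600,790,3),np.uint8);im[:a.shape[0],:a.shape[1]]=a;im[:200,530:790]=b
cv2.imwrite("pics/c3.png",im)
for n in["sherd_face","carrier","lip_tip","grip","lens"]:
  for c,p in(("s",s),("t",t)): print(n,c,[(np.round(d["location"],1).tolist(),round(d["confidence"],2)) for d in eyes.tip_of(n,p)[:4]])
P=o["position"];print([np.round(proj(s,P+[0,0,z]),1) for z in(.002,-.0396)])
E
```

```text
[0.49663186 0.0773571  0.27152102] [ 1.52259778e-01  3.13789700e+00 -2.69102240e-04] [ 0.30944543  0.23691856 -3.11814306] [ 0.03778113 -0.01964833 -0.03280373]
sherd_face s [([396.5, 376.8], 0.94), ([216.8, 255.0], 0.92), ([272.7, 420.9], 0.77), ([186.9, 253.4], 0.64)]
sherd_face t [([296.4, 454.6], 0.94), ([176.1, 375.4], 0.75)]
carrier s [([298.7, 471.4], 0.98), ([427.1, 362.8], 0.79), ([180.8, 242.7], 0.57)]
carrier t [([319.2, 473.9], 0.81), ([327.5, 381.4], 0.7), ([169.0, 432.3], 0.66)]
lip_tip s [([299.4, 453.4], 0.67), ([422.4, 369.8], 0.58), ([191.1, 250.2], 0.57)]
lip_tip t [([308.8, 467.4], 0.91), ([172.3, 412.9], 0.56)]
grip s [([164.3, 240.6], 0.71), ([312.9, 493.0], 0.63), ([441.6, 364.3], 0.57), ([189.0, 254.1], 0.47)]
grip t [([168.6, 449.9], 0.98), ([322.9, 487.4], 0.72), ([328.7, 305.7], 0.17)]
lens s [([205.0, 288.5], 0.86), ([189.7, 253.5], 0.59), ([238.9, 251.8], 0.47)]
lens t [([226.2, 237.5], 0.91)]
[array([162.7, 241.9]), array([180.6, 243.8])]
```

View pics/c3.png

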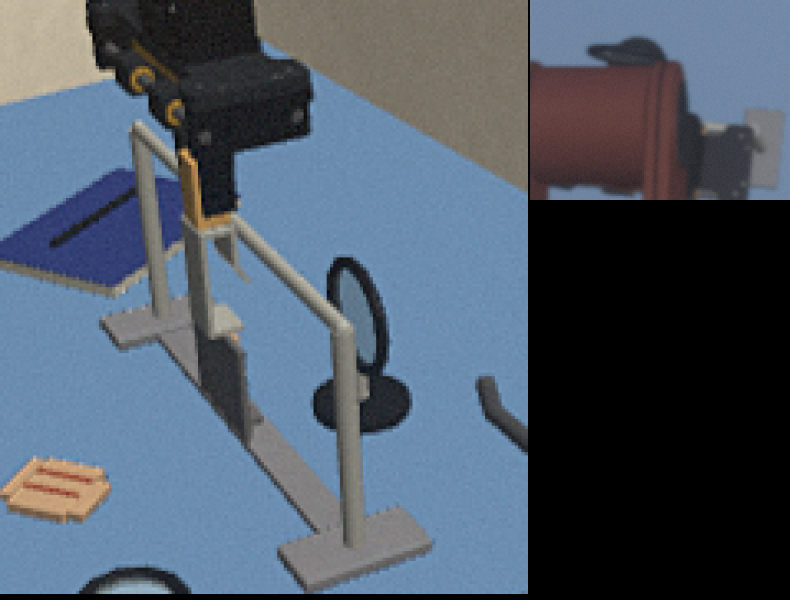

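The picture shows the carrier in front of the rail on the near side, with the lip above bar height and the plate top below it. I'll advance 50 mm, then feel gently for the spine touching the rail.

>>> step_arm([
  {"offset": [-0.2, 0, 0], "roll": 0, "gripper": 1},
  {"offset": [-0.4, 0, 0], "roll": 0, "gripper": 1},
  {"offset": [-0.5, 0, 0], "roll": 0, "gripper": 1},
  {"offset": [-0.4, 0, 0], "roll": 0, "gripper": 1},
  {"offset": [-0.3, 0, 0], "roll": 0, "gripper": 1},
  {"offset": [-0.2, 0, 0], "roll": 0, "gripper": 1},
  {"offset": [0, 0, 0], "roll": 0, "gripper": 1},
  {"offset": [0, 0, 0], "roll": 0, "gripper": 1},
  {"offset": [0, 0, 0], "roll": 0, "gripper": 1},
])

```text
time: 12.12
position: [0.546, 0.0736, 0.2713]
orientation: [-0.15, -3.137, -0.0]
ft_force: [0.1, -0.1, -2.5]
grip_width: 0.273
finger_force: 30.0
```

>>> step_arm([
  {"offset": [-0.05, 0, 0], "roll": 0, "gripper": 1},
  {"offset": [-0.05, 0, 0], "roll": 0, "gripper": 1},
  {"offset": [-0.04, 0, 0], "roll": 0, "gripper": 1},
  {"offset": [0, 0, 0], "roll": 0, "gripper": 1},
  {"offset": [0, 0, 0], "roll": 0, "gripper": 1},
])

```text
time: 12.53
position: [0.5498, 0.0732, 0.2716]
orientation: [0.15, 3.138, 0.0]
ft_force: [0.9, -0.4, -2.6]
grip_width: 0.272
finger_force: 30.0
```

>>> step_arm([
  {"offset": [-0.04, 0, 0], "roll": 0, "gripper": 1},
  {"offset": [0, 0, 0], "roll": 0, "gripper": 1},
  {"offset": [0, 0, 0], "roll": 0, "gripper": 1},
])

```text
time: 12.78
position: [0.5508, 0.0731, 0.2715]
orientation: [0.15, 3.138, 0.0]
ft_force: [0.4, -0.6, -2.7]
grip_width: 0.275
finger_force: 30.0
```

>>> step_arm([
  {"offset": [-0.04, 0, 0], "roll": 0, "gripper": 1},
  {"offset": [-0.02, 0, 0], "roll": 0, "gripper": 1},
  {"offset": [0, 0, 0], "roll": 0, "gripper": 1},
  {"offset": [0, 0, 0], "roll": 0, "gripper": 1},
])

```text
time: 13.12
position: [0.5523, 0.073, 0.2715]
orientation: [-0.15, -3.138, 0.0]
ft_force: [0.9, -0.3, -2.4]
grip_width: 0.275
finger_force: 30.0
```

>>> step_arm([
  {"offset": [-0.04, 0, 0], "roll": 0, "gripper": 1},
  {"offset": [0, 0, 0], "roll": 0, "gripper": 1},
  {"offset": [0, 0, 0], "roll": 0, "gripper": 1},
])

```text
time: 13.37
position: [0.5533, 0.0729, 0.2715]
orientation: [-0.15, -3.138, -0.0]
ft_force: [0.3, 0.6, -3.5]
grip_width: 0.27
finger_force: 30.0
```

>>> step_arm([
  {"offset": [-0.04, 0, 0], "roll": 0, "gripper": 1},
  {"offset": [0, 0, 0], "roll": 0, "gripper": 1},
  {"offset": [0, 0, 0], "roll": 0, "gripper": 1},
])

```text
time: 13.62
position: [0.5543, 0.0727, 0.2715]
orientation: [-0.15, -3.138, 0.0]
ft_force: [-0.8, -0.3, -2.8]
grip_width: 0.273
finger_force: 30.0
```

>>> step_arm([
  {"offset": [-0.04, 0, 0], "roll": 0, "gripper": 1},
  {"offset": [0, 0, 0], "roll": 0, "gripper": 1},
  {"offset": [0, 0, 0], "roll": 0, "gripper": 1},
])

```text
time: 13.87
position: [0.555, 0.0727, 0.2714]
orientation: [-0.15, -3.137, -0.0]
ft_force: [-1.9, 0.2, -1.4]
grip_width: 0.274
finger_force: 30.0
```

Light contact begins at about x = 0.5545. I'll back off 2.5 mm and lower.

>>> step_arm([
  {"offset": [0.1, 0, 0], "roll": 0, "gripper": 1},
  {"offset": [0, 0, 0], "roll": 0, "gripper": 1},
  {"offset": [0, 0, 0.2], "roll": 0, "gripper": 1},
  {"offset": [0, 0, 0.25], "roll": 0, "gripper": 1},
  {"offset": [0, 0, 0.25], "roll": 0, "gripper": 1},
  {"offset": [0, 0, 0.2], "roll": 0, "gripper": 1},
  {"offset": [0, 0, 0.1], "roll": 0, "gripper": 1},
  {"offset": [0, 0, 0], "roll": 0, "gripper": 1},
  {"offset": [0, 0, 0], "roll": 0, "gripper": 1},
])

```text
time: 14.62
position: [0.5526, 0.0729, 0.2462]
orientation: [-0.15, -3.137, 0.0]
ft_force: [0.5, 0.1, -1.8]
grip_width: 0.275
finger_force: 30.0
```

>>> step_arm([
  {"offset": [0, 0, 0.2], "roll": 0, "gripper": 1},
  {"offset": [0, 0, 0.2], "roll": 0, "gripper": 1},
  {"offset": [0, 0, 0.2], "roll": 0, "gripper": 1},
  {"offset": [0, 0, 0.1], "roll": 0, "gripper": 1},
  {"offset": [0, 0, 0], "roll": 0, "gripper": 1},
  {"offset": [0, 0, 0], "roll": 0, "gripper": 1},
  {"offset": [0, 0, 0], "roll": 0, "gripper": 1},
])

```text
time: 15.2
position: [0.5529, 0.0729, 0.2292]
orientation: [0.15, 3.138, 0.0]
ft_force: [0.5, 0.2, -2.3]
grip_width: 0.272
finger_force: 30.0
```

>>> step_arm([
  {"offset": [0, 0, 0.06], "roll": 0, "gripper": 1},
  {"offset": [0, 0, 0.06], "roll": 0, "gripper": 1},
  {"offset": [0, 0, 0.02], "roll": 0, "gripper": 1},
  {"offset": [0, 0, 0], "roll": 0, "gripper": 1},
  {"offset": [0, 0, 0], "roll": 0, "gripper": 1},
])

```text
time: 15.62
position: [0.5527, 0.0729, 0.2255]
orientation: [-0.15, -3.138, 0.0]
ft_force: [0.3, -0.5, -1.9]
grip_width: 0.273
finger_force: 30.0
```

>>> step_arm([
  {"offset": [0, 0, 0.03], "roll": 0, "gripper": 1},
  {"offset": [0, 0, 0], "roll": 0, "gripper": 1},
  {"offset": [0, 0, 0], "roll": 0, "gripper": 1},
])

```text
time: 15.87
position: [0.5527, 0.0729, 0.2248]
orientation: [-0.15, -3.138, 0.0]
ft_force: [0.3, -0.8, -3.1]
grip_width: 0.276
finger_force: 30.0
```

```bash
python3 - <<'E'
from h import *
F=[];L={"s":[],"t":[]}
o=telemetry.observe();print(o["position"],o["ft_force"],o["torque"])
for i in range(4):
  for c,n in(("s","side"),("t","top")):
    p=eyes.grab_frame(n)
    d=[x for x in eyes.tip_of("lens",p) if abs(x["location"][1]-(287 if c=="s" else 236))<15]
    if d: L[c].append(d[0]["location"])
    if c=="s":
      S=p
      if i==0: print([(np.round(x["location"],1).tolist(),round(x["confidence"],2)) for x in eyes.tip_of("sherd_face",p)[:4]])
      if i==1:
        m=eyes.outline_of("lens",p)[0]["region"]; ys,xs=np.nonzero(m);print("lens box",ys.min(),ys.max(),xs.min(),xs.max())
    else: T=p
a,b=np.mean(L["s"],0),np.mean(L["t"],0);print(a,b,len(L["s"]),len(L["t"]));X,e=tri(S,a,T,b);print("lens",X,e)
M=np.array([.5612,.1775]);yh=np.array([.0954,.9954]);print("lens along rail",(X[:2]-M)@yh,"carrier",(o["position"][:2]-M)@yh)
pickle.dump((S,T),open("f2.pkl","wb"))
a=cv2.resize(S["color"][110:290,180:340],None,fx=3.3,fy=3.3,interpolation=3);cv2.imwrite("pics/c4.png",a)
E
```

```text
[0.55273165 0.07289585 0.22476723] [ 0.34394907 -0.83680579 -3.07274849] [ 0.07372883 -0.03187     0.04097993]
[([270.3, 424.2], 0.89), ([227.9, 274.2], 0.71), ([396.5, 374.0], 0.69)]
lens box 188 241 279 304
[205.75  285.925] nan 4 0
  return _methods._mean(a, axis=axis, dtype=dtype,
  ret = ret.dtype.type(ret / rcount)
Traceback (most recent call last):
  File "h.py", line 7, in tri
    o1,d1=ray(p,a);o2,d2=ray(q,b)
                         ~~~^^^^^
  File "h.py", line 5, in ray
    d=R.T@np.array([(px[1]-p["cx"])/p["fx"],(px[0]-p["cy"])/p["fy"],1.]);return -R.T@t,d/np.linalg.norm(d)
                     ~~^^^
IndexError: invalid index to scalar variable.
```

>>> step_arm([
  {"offset": [0, 0, 0.03], "roll": 0, "gripper": 1},
  {"offset": [0, 0, 0], "roll": 0, "gripper": 1},
  {"offset": [0, 0, 0], "roll": 0, "gripper": 1},
])

```text
time: 17.02
position: [0.5529, 0.0729, 0.2245]
orientation: [0.15, 3.138, -0.0]
ft_force: [-1.5, 0.4, 1.4]
grip_width: 0.271
finger_force: 30.0
```

```bash
python3 - <<'E'
from h import *
from scipy.optimize import minimize
s,t=pickle.load(open("f0.pkl","rb"))
yh=np.array([.0954,.9954,0]);xh=np.array([.9954,-.0954,0]);M=np.array([.5605,.1775,0])
th=np.linspace(0,2*np.pi,200)
def ring(u,sx,r): # u along rail
    return [M+xh*sx+yh*(u+r*np.cos(a))+np.array([0,0,.085+r*np.sin(a)]) for a in th]
def score(p,x,shift=(0,0)):
    g=cv2.GaussianBlur(cv2.cvtColor(p["color"],cv2.COLOR_BGR2GRAY),(3,3),0).astype(np.float32)
    q=np.array([proj(p,X) for X in ring(x[0],x[1],.045)],np.float32)
    v=cv2.remap(g,q[:,1].reshape(-1,1),q[:,0].reshape(-1,1),1)
    return v.mean()
for sx in(.087,.09,.093):
    U=np.arange(-.03,.02,.001)
    ss=[score(s,(u,sx)) for u in U];st=[score(t,(u,sx)) for u in U]
    print(sx,"side",U[np.argmin(ss)],min(ss),"top",U[np.argmin(st)],min(st))
# foot disc
U=np.arange(-.04,.03,.001)
for n,p in(("side",s),("top",t)):
    g=cv2.cvtColor(p["color"],cv2.COLOR_BGR2GRAY).astype(float);best=[]
    for u in U:
      for sx in np.arange(.075,.111,.003):
        v=0
        for r,sg in((.036,1),(.025,1),(.044,-1)):
          for a in th[::8]:
            y,x=proj(p,M+xh*(sx+r*np.sin(a))+yh*(u+r*np.cos(a))+[0,0,.008]);v+=sg*g[int(round(y)),int(round(x))]*(2 if sg<0 else 1)
        best.append((v,round(u,3),round(sx,3)))
    print("foot",n,sorted(best)[:3])
o=telemetry.observe();print("carrier",(o["position"]-M)@yh,o["position"],o["ft_force"])
S=eyes.grab_frame("side")
a=cv2.resize(S["color"][110:290,180:340],None,fx=3.3,fy=3.3,interpolation=3);cv2.imwrite("pics/c4.png",a)
E
```

```text
0.087 side -0.015999999999999986 52.81827 top -0.015999999999999986 55.337105
0.09 side -0.011999999999999983 53.939537 top -0.014999999999999986 54.05019
0.093 side -0.00899999999999998 63.50072 top -0.014999999999999986 58.925934
foot side [(np.float64(-2651.0), np.float64(-0.022), np.float64(0.084)), (np.float64(-2626.0), np.float64(-0.021), np.float64(0.084)), (np.float64(-2575.0), np.float64(-0.023), np.float64(0.084))]
foot top [(np.float64(-2859.0), np.float64(-0.013), np.float64(0.09)), (np.float64(-2839.0), np.float64(-0.014), np.float64(0.09)), (np.float64(-2822.0), np.float64(-0.015), np.float64(0.09))]
carrier -0.10485425954095219 [0.55285605 0.07289378 0.22453422] [-1.5160429   0.42547557  1.38702425]
```

View pics/c4.png

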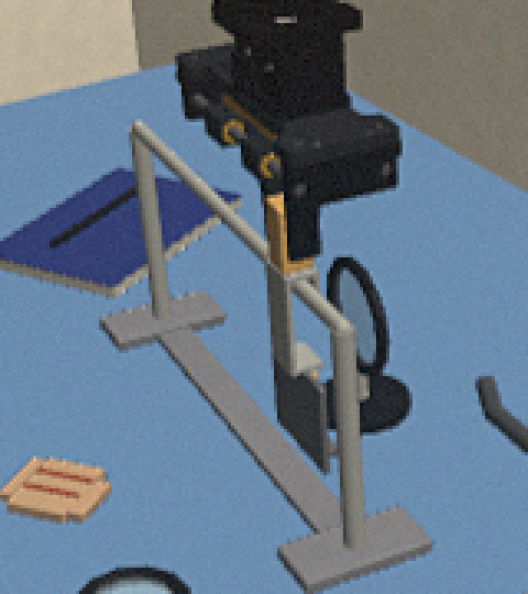

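The picture shows the hook seated on the rail with the plate hanging straight, right of the lens. The carrier is at -105 mm along the rail and the lens at about -12.5 mm, so it starts roughly 92 mm off centre. I'll slide it +92 mm slowly.

>>> step_arm([
  {"offset": [0, 0.1, -0.01], "roll": 0, "gripper": 1},
  {"offset": [0, 0.2, 0], "roll": 0, "gripper": 1},
  {"offset": [0, 0.3, 0], "roll": 0, "gripper": 1},
  {"offset": [0, 0.3, 0], "roll": 0, "gripper": 1},
  {"offset": [0, 0.3, 0], "roll": 0, "gripper": 1},
  {"offset": [0, 0.3, 0], "roll": 0, "gripper": 1},
  {"offset": [0, 0.3, 0], "roll": 0, "gripper": 1},
  {"offset": [0, 0.2, 0], "roll": 0, "gripper": 1},
  {"offset": [0, 0, 0], "roll": 0, "gripper": 1},
  {"offset": [0, 0, 0], "roll": 0, "gripper": 1},
])

```text
time: 17.9
position: [0.5577, 0.1242, 0.2245]
orientation: [0.149, 3.137, 0.003]
ft_force: [0.6, 3.2, 2.3]
grip_width: 0.276
finger_force: 30.0
```

>>> step_arm([
  {"offset": [0, 0.1, 0], "roll": 0, "gripper": 1},
  {"offset": [0, 0.2, 0], "roll": 0, "gripper": 1},
  {"offset": [0, 0.3, 0], "roll": 0, "gripper": 1},
  {"offset": [0, 0.3, 0], "roll": 0, "gripper": 1},
  {"offset": [0, 0.3, 0], "roll": 0, "gripper": 1},
  {"offset": [0, 0.2, 0], "roll": 0, "gripper": 1},
  {"offset": [0, 0.2, 0], "roll": 0, "gripper": 1},
  {"offset": [0, 0.1, 0], "roll": 0, "gripper": 1},
  {"offset": [0, 0, 0], "roll": 0, "gripper": 1},
  {"offset": [0, 0, 0], "roll": 0, "gripper": 1},
  {"offset": [0, 0, 0], "roll": 0, "gripper": 1},
])

```text
time: 18.82
position: [0.5617, 0.166, 0.2245]
orientation: [0.149, 3.138, 0.003]
ft_force: [1.2, 1.6, 5.1]
grip_width: 0.273
finger_force: 30.0
```

```bash
python3 - <<'E'
from h import *
o=telemetry.observe();P=o["position"]
yh=np.array([.0954,.9954,0]);xh=np.array([.9954,-.0954,0]);M=np.array([.5620,.1775,0])
print("carrier u",(P-M)@yh,P,o["ft_force"],o["torque"])
for i in range(3):
  S=eyes.grab_frame("side")
  for n in("lens","carrier","grip","sherd_face"):
    print(n,[(np.round(d["location"],1).tolist(),round(d["confidence"],2)) for d in eyes.tip_of(n,S)[:4] if d["location"][1]<310])
O=P-[0,0,.0396];print("expect grip,origin,lens(u=-.0125)",proj(S,P+[0,0,-.002]),proj(S,O),proj(S,M+xh*.09+yh*-.0125+[0,0,.085]),"sherd",proj(S,O+xh*.012+[0,0,-.102]))
for u in(-.02,-.0125,-.005):print(u,np.round(proj(S,M+xh*.09+yh*u+[0,0,.085]),1))
a=cv2.resize(S["color"][110:260,200:330],None,fx=4,fy=4,interpolation=3);cv2.imwrite("pics/c5.png",a)
E
```

```text
carrier u -0.011491108160276887 [0.56170332 0.16598422 0.22449595] [1.20385412 1.63016321 5.10047705] [ 0.27789701 -0.03284655 -0.0138796 ]
lens [([205.1, 285.9], 0.75), ([305.9, 232.2], 0.33)]
carrier [([178.7, 253.6], 0.86)]
grip [([164.2, 252.4], 0.57)]
sherd_face [([209.8, 260.4], 0.95)]
lens [([207.1, 286.3], 0.89)]
carrier [([176.6, 252.0], 0.64)]
grip [([164.1, 253.5], 0.83)]
sherd_face [([210.6, 256.4], 0.91), ([302.3, 232.9], 0.67)]
lens [([206.6, 286.8], 0.73)]
carrier [([177.7, 252.2], 0.67)]
grip [([161.0, 251.7], 0.63)]
sherd_face [([211.1, 261.8], 0.9)]
expect grip,origin,lens(u=-.0125) [np.float64(163.07339109427744), np.float64(251.3377733381365)] [np.float64(177.5717412748825), np.float64(252.70788327335663)] [np.float64(204.98002735530318), np.float64(288.2995897345062)] sherd [np.float64(213.22869361535967), np.float64(260.5999267086647)]
-0.02 [206.2 289.6]
-0.0125 [205.  288.3]
-0.005 [203.8 287. ]
```

View pics/c5.png

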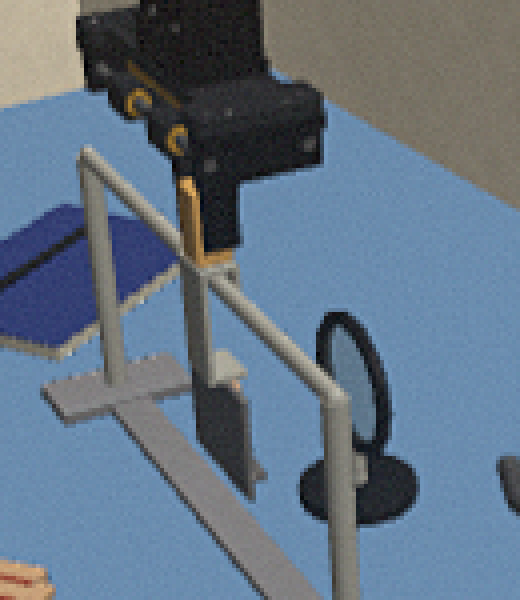

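```bash
python3 - <<'E'
from h import *
s,t=pickle.load(open("f0.pkl","rb"))
yh=np.array([.0954,.9954,0]);xh=np.array([.9954,-.0954,0]);M=np.array([.5620,.1775,0])
f=lambda px,z:np.round([(atz(t,px,z)-M)@yh,(atz(t,px,z)-M)@xh],4)
g=cv2.cvtColor(t["color"],cv2.COLOR_BGR2GRAY)
for r in range(218,250): print(r," ".join("%3d"%v for v in g[r,214:262:1]))
print("foot c",f((233.5,243.2),.008))
E
```

```text
218 125 123 121 123 122 122 121 120 121 122 121 124 123 120 121 121 121 121 122 121 123 120 119 117 112 109 101  94  89  91  90  92  97 100 108 112 116 119 120 123 123 123 122 121 122 123 124 122
219 125 120 123 122 123 122 123 122 122 123 123 123 124 122 123 123 123 123 120 121 118 118 110 101  91  83  78  71  67  68  64  68  70  77  83  93 102 109 116 122 121 122 121 124 123 123 122 122
220 122 123 120 123 121 121 122 120 119 121 119 119 118 121 120 121 120 119 120 117 113 102  89  77  67  60  56  57  54  56  53  54  54  57  57  67  76  88 104 112 121 121 122 123 123 122 123 122
221 121 122 120 121 122 120 116 112 109 109 106 107 107 106 107 107 107 107 106 103  92  82  68  59  54  52  53  54  52  51  51  53  53  53  50  52  59  67  77  99 111 120 122 123 121 123 122 122
222 123 122 123 119 116 106  95  89  83  75  79  78  76  79  75  78  80  79  79  75  67  60  57  50  49  48  47  54  51  52  50  53  50  54  51  55  56  52  62  79 100 112 120 122 122 122 123 124
223 123 124 120 118 104  85  69  64  58  53  53  52  52  52  52  56  53  54  57  56  54  51  49  52  49  54  51  56  54 
[... 4496 characters left out ...]
 51  51  54  54  52  52  53  53  58  64  72  82  99 112 118 122 123 123 123 123 123 121
247 122 119 122 121 123 122 121 125 121 121 123 120 121 124 122 122 120 122 121 121 116 109  99  85  74  66  63  61  56  54  58  57  60  65  73  85  97 106 114 120 122 122 123 123 122 124 124 122
248 122 124 124 123 123 123 122 123 122 120 124 121 123 122 122 122 124 121 122 123 123 120 115 107  99  90  86  83  82  81  84  82  85  90  98 108 116 120 123 122 122 121 122 122 123 123 123 122
249 121 123 123 123 120 120 121 126 120 123 122 121 122 122 122 120 121 124 122 120 121 123 120 118 117 115 113 110 109 109 109 109 109 114 116 118 121 122 122 123 122 123 122 122 121 122 123 124
foot c [-0.0138  0.0875]
```

The foot disc in the top view spans columns 228 to 258.5, which puts the lens at -13.8 mm along the rail. The carrier is at -11.5 mm. I'll move it back 2 mm, relieve the downward press and release.

>>> step_arm([
  {"offset": [0, -0.04, -0.01], "roll": 0, "gripper": 1},
  {"offset": [0, -0.04, -0.01], "roll": 0, "gripper": 1},
  {"offset": [0, 0, 0], "roll": 0, "gripper": 1},
  {"offset": [0, 0, 0], "roll": 0, "gripper": 1},
  {"offset": [0, 0, 0], "roll": 0, "gripper": 1},
  {"offset": [0, 0, 0], "roll": 0, "gripper": 1},
])

```text
time: 20.07
position: [0.5612, 0.1628, 0.2246]
orientation: [-0.15, -3.137, 0.0]
ft_force: [-0.3, 2.4, 3.0]
grip_width: 0.274
finger_force: 30.0
```

>>> step_arm([
  {"offset": [0, 0, 0], "roll": 0, "gripper": 0.3},
  {"offset": [0, 0, 0], "roll": 0, "gripper": 0.2},
  {"offset": [0, 0, 0], "roll": 0, "gripper": 0.1},
  {"offset": [0, 0, 0], "roll": 0, "gripper": 0},
  {"offset": [0, 0, 0], "roll": 0, "gripper": -0.2},
  {"offset": [0, 0, 0], "roll": 0, "gripper": -0.4},
  {"offset": [0, 0, 0], "roll": 0, "gripper": -0.4},
  {"offset": [0, 0, 0], "roll": 0, "gripper": -0.4},
  {"offset": [0, 0, 0], "roll": 0, "gripper": -0.4},
])

```text
time: 20.82
position: [0.5614, 0.163, 0.2248]
orientation: [0.15, 3.138, -0.0]
ft_force: [-0.0, 0.5, 0.2]
grip_width: 0.685
finger_force: 0.0
```

>>> step_arm([
  {"offset": [0, 0, -0.2], "roll": 0, "gripper": -0.4},
  {"offset": [0, 0, -0.4], "roll": 0, "gripper": -0.4},
  {"offset": [0, 0, -0.6], "roll": 0, "gripper": -0.4},
  {"offset": [0, 0, -0.8], "roll": 0, "gripper": -0.4},
  {"offset": [0, 0, -0.8], "roll": 0, "gripper": -0.4},
  {"offset": [0, 0, -0.8], "roll": 0, "gripper": -0.4},
  {"offset": [0, 0, -0.4], "roll": 0, "gripper": -0.4},
])

```text
time: 21.4
position: [0.5624, 0.1632, 0.3291]
orientation: [0.15, 3.133, 0.002]
ft_force: [-0.1, 0.5, 0.6]
grip_width: 0.698
finger_force: 0.0
```

>>> step_arm([
  {"offset": [0.4, 0.8, 0], "roll": 0, "gripper": -0.4},
  {"offset": [0.4, 1, 0], "roll": 0, "gripper": -0.4},
  {"offset": [0.5, 1, 0], "roll": 0, "gripper": -0.4},
  {"offset": [0.5, 1, 0], "roll": 0, "gripper": -0.4},
  {"offset": [0.5, 1, 0], "roll": 0, "gripper": -0.4},
  {"offset": [0.5, 1, 0], "roll": 0, "gripper": -0.4},
  {"offset": [0.5, 1, 0], "roll": 0, "gripper": -0.4},
  {"offset": [0.5, 1, 0], "roll": 0, "gripper": -0.4},
  {"offset": [0.5, 1, 0], "roll": 0, "gripper": -0.4},
  {"offset": [0.5, 1, 0], "roll": 0, "gripper": -0.4},
  {"offset": [0.4, 0.6, 0], "roll": 0, "gripper": -0.4},
  {"offset": [0, 0, 0], "roll": 0, "gripper": -0.4},
])

```text
time: 22.4
position: [0.4546, 0.4373, 0.3248]
orientation: [-0.144, -3.137, -0.002]
ft_force: [0.3, 0.0, 0.5]
grip_width: 0.7
finger_force: 0.0
```

```bash
python3 - <<'E'
from h import *
o=telemetry.observe();print(o["position"],o["time"])
S=eyes.grab_frame("side");t=eyes.grab_frame("top")
a=cv2.resize(S["color"][110:290,195:330],None,fx=3.3,fy=3.3,interpolation=3)
b=cv2.resize(t["color"][205:275,190:280],None,fx=3.7,fy=3.7,interpolation=3)
im=np.zeros((600,790,3),np.uint8);im[:a.shape[0],:a.shape[1]]=a;im[:b.shape[0],450:450+b.shape[1]]=b
cv2.imwrite("pics/c6.png",im)
yh=np.array([.0954,.9954,0]);xh=np.array([.9954,-.0954,0]);M=np.array([.5620,.1775,0])
for n in("grip","carrier","lens","sherd_face"):
  for c,p in(("s",S),("t",t)): print(n,c,[(np.round(d["location"],1).tolist(),round(d["confidence"],2)) for d in eyes.tip_of(n,p)[:5] if d["location"][1]<310])
for u in(-.0145,):
  C=M+yh*u;print("expect top: block top",proj(t,C+[0,0,.243]),"origin",proj(t,C+[0,0,.185]),"side top",proj(S,C+[0,0,.243]))
E
```

```text
[0.45464503 0.43727199 0.32482334] 22.4
grip s [([166.7, 251.8], 0.83), ([175.0, 250.7], 0.46)]
grip t [([253.9, 222.0], 0.63)]
carrier s [([177.9, 250.4], 0.72), ([239.2, 253.5], 0.5)]
carrier t [([254.8, 226.4], 0.7)]
lens s [([206.1, 287.2], 0.64)]
lens t [([228.4, 236.5], 0.8)]
sherd_face s [([212.3, 257.6], 0.86)]
sherd_face t [([251.1, 229.4], 0.7), ([260.6, 231.3], 0.66)]
expect top: block top [np.float64(253.8706821545316), np.float64(219.28347822114512)] origin [np.float64(257.5838911917143), np.float64(224.99303095879685)] side top [np.float64(155.472574456939), np.float64(250.75241500798376)]
```

View pics/c6.png

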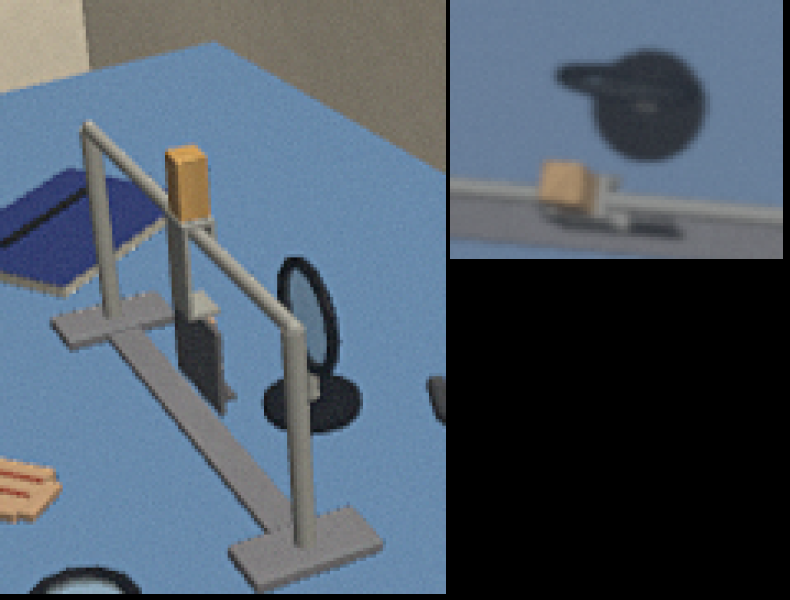

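```bash
python3 - <<'E'
from h import *
s,t=pickle.load(open("f0.pkl","rb"))
yh=np.array([.0954,.9954,0]);xh=np.array([.9954,-.0954,0]);M=np.array([.5620,.1775,0])
for u in(-.018,-.014,-.010,-.006):
  out=[]
  for p in(t,s):
    q=np.array([proj(p,M+xh*(.088+dx)+yh*(u+.049*np.cos(a))+[0,0,.085+.049*np.sin(a)]) for a in np.linspace(0,6.283,200) for dx in(-.004,.004)])
    out.append(np.round([*q.min(0),*q.max(0)],1))
  print(u,"minrow,mincol,maxrow,maxcol top",out[0],"side",out[1])
  print("  block top",np.round(proj(t,M+yh*u+[0,0,.243]),1))
g=cv2.cvtColor(s["color"],cv2.COLOR_BGR2GRAY)
for r in range(184,230,3): print(r,"%d"%g[r,270:305].min()," ".join("%3d"%v for v in g[r,274:302]))
t2=eyes.grab_frame("top");c=t2["color"].astype(int);m=((c[:,:,2]-c[:,:,0])>35);m[:,:205]=0;m[:,245:]=0;m[:235]=0;m[275:]=0
ys,xs=np.nonzero(m);print("block px",ys.min(),ys.max(),xs.min(),xs.max(),ys.mean(),xs.mean(),len(xs))
E
```

```text
-0.018 minrow,mincol,maxrow,maxcol top [221.7 218.9 233.4 259.7] side [187.  278.8 225.  298.8]
  block top [254.  220.9]
-0.014 minrow,mincol,maxrow,maxcol top [221.5 217.3 233.3 258.1] side [186.4 278.2 224.3 298. ]
  block top [253.8 219.1]
-0.01 minrow,mincol,maxrow,maxcol top [221.4 215.7 233.1 256.5] side [185.7 277.5 223.6 297.3]
  block top [253.7 217.2]
-0.006 minrow,mincol,maxrow,maxcol top [221.2 214.  233.  254.8] side [185.1 276.9 222.9 296.6]
  block top [253.5 215.3]
184 128 133 132 128 132 132 134 132 132 135 133 135 131 137 128 128 134 134 128 129 129 132 130 129 128 131 131 130 133
187 109 129 136 130 129 128 132 134 125 117 109 115 119 113 132 137 132 131 129 129 127 130 130 133 135 130 135 129 134
190 10 128 127 128 137 130 134  76  10  22  23  26  28  33  37  35  81 127 138 128 131 135 131 131 133 134 133 133 130
193 13 128 131 133 135 131  28  13  29  50  96 122 114  95  48  23  35  30  62 128 134 133 133 131 132 126 133 131 128
196 26 142 125 127 134 131  29  30  40  68 121 112 109 111 115 112  31  26  39  43  87 143 131 129 131 132 132 132 133
199 19 151 165 1
[... 658 characters left out ...]
115 112  32  26  22  56 129 138 131 128
217 14 131 133 132 130 135 131  90  72 100 111 118 125 127 117  64 106 115 113 111  79  14  34  28  72 147 130 133 129
220 23 136 128 130 126 130 133 108  63 100 108 118 127 128 121  32  37  41  58  56  23  27  25  57 127 133 132 128 130
223 23 132 132 129 130 133 138 129  64  92 106 117 130 128 125  96  79  58  43  23  25  38  49  98 115 120 133 135 135
226 31 138 132 126  82  63  31  42  68  87 106 117 124 123 124 107 121 130  95  32  36  40  32  43  33  37  35  32  34
229 28 132  35  29  34  36  37  37  65  92 100 117 122 124 123 110 118 135 135  28  29  41  38  33  34  41  42  37  36
block px 249 259 215 227 254.2479338842975 220.67768595041323 121
```

The ring's edges put the lens at about -15 mm along the rail. The carrier is at about -15 mm too, so it is centred. It hangs straight, and the arm is well clear of it.

```bash
python3 -c "
from station import order
print(order.sign_off())"
```

```text
the job is handed in; nothing more can be done
None
```

The carrier hangs still and straight on the viewing rail, sherd facing the magnifier and centred behind the lens to within about 2 mm by my measurements; it was hooked on about 9 cm to one side and slid along the rail, and the job is handed in.

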